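Pin the gauge arm in its test stand

TASK

Lock the gauge's swing arm in the grey test stand: take the longest of the three knobbed steel pins out of the wooden rack and pass it down through the top lug, the arm's eye and the bottom lug. Lower it in, without dropping it, until its collar rests flat on the top lug, then let go. Leave the two shorter pins in the rack.

Things in the scene. Friction and masses are not known exactly. Their poses are not given: they have to be found in the camera images.
- pin_long_grip (a point): Longest of 3 upright pins in a rack, in any of its holes; about 0.18 kg. Each: 12 mm round steel shank, tapered tip, flat steel collar (42 mm wide, 6 mm thick), above it a black round knob (24 mm wide, 44 mm tall) to grip. Point: middle of the knob, 28 mm above the collar's underside; z up along the pin. Long shank 95 mm: tip 123 mm below the point; knob 30 mm higher than the next pin's.
- stand_hole (a point): Hole of the fixed grey stand: centre of the top lug's upper face, 110 mm above the table; z up, y along the arm. Three 26 mm holes in a vertical line: top lug 10 mm thick; arm's eye, top at 80 mm; bottom lug, top at 45 mm, over an 8 mm base. Nothing of the stand is higher but an 80 mm dial gauge 160 mm out along y, top at 114 mm. Pin home: collar on the top lug, knob's middle 28 mm above.
- pin_medium_grip (a point): Bystander: middle of the knob of the medium pin, same shape as the long pin but with a 65 mm shank; stays in the rack. The fixed wooden rack is 60 x 220 x 50 mm tall, with three blind holes 70 mm apart in a straight row along its length, 14 mm wide and 40 mm deep; the pins' tips stand on the hole bottoms, 10 mm above the table.
- pin_short_grip (a point): Bystander: middle of the knob of the short pin, same shape as the long pin but with a 45 mm shank, in the same row of the rack; stays in the rack.

How it is judged:
On the way:
1. the long pin, still held, has been lowered through the three holes to within 25 mm of home (horizontal distance between pin_long_grip and stand_hole below 0.015 m and z of pin_long_grip in the frame of stand_hole below 0.053 m and contact force between the fingers and pin_long above 0.5 N), for 0.05 s.
At the end, for the whole second after the job is handed in: The long pin stands at rest through all three holes of the stand, upright within 7 degrees, its knob's middle within 15 mm of the hole's centre line and within 6 mm of its height when the collar lies on the top lug; the medium and short pins are in the rack within 30 mm of where they started (horizontal distance between pin_long_grip and stand_hole below 0.015 m and z of pin_long_grip in the frame of stand_hole between 0.022 and 0.034 m and angle between pin_long_grip's own z axis and vertical below 0.12 rad and linear speed of pin_long below 0.02 m/s and distance of each of pin_medium_grip, pin_short_grip from where it was at the start of the episode below 0.03 m); the robot touches nothing.
It fails at once if the medium or the short pin is taken out of the rack (distance of any of pin_medium_grip, pin_short_grip from where it was at the start of the episode above 0.035 m).
It also fails if it takes over 42 s, if anything falls off the work surface, if the arm or the gripper's body presses on something with over 40 N, if the wrist force passes 120 N, or if a joint passes its speed limit or range.

ROBOT

A 6-joint arm with a two-finger parallel gripper is mounted at the origin on the work surface. World frame = base frame: x ahead of the robot, y to its left, z up, the work surface at z = 0. Lengths are in m, angles in rad, forces in N, time in s.
With the tool pointing down it reaches from about 0.325 to 0.9 m from the base axis. Payload 3.5 kg.
Tool frame: the origin (TCP) lies between the finger pads; the fingertips stand 22 mm ahead of it and the grasp point (between the pads) lies 3 mm ahead of it; z points along the fingers, y is the direction in which the jaws open and shut (so a half turn about z gives the same grasp; the last joint's range is limited). The gripper opens to 85 mm and grips with 20 to 120 N. Pads are 22 mm wide; open, the fingers measure 114 mm over their backs; the gripper's body (76 mm by 85 mm) begins 54 mm behind the grasp point. The pads swing forward as they close: fully open they stand 13 mm farther back than shut.
Start: joints at [1.014, 0.276, -0.026, 1.268, 0, 1.467], TCP at [0.274, 0.562, 0.253] pointing down, gripper open.
Joint ranges: [-3.12, 3.12], [-0.85, 1.88], [-1.08, 1.24], [-1.95, 2.15], [-1.57, 1.53], [-3.14, 3.14]. Speed limits (rad/s): [2.57, 2.57, 3.14, 3.14, 3.14, 3.14].

INTERFACE

Orientations are given as a 3x3 rotation matrix whose columns are the frame's x, y, z axes.
In Python, from plant import env gives the robot as it stands. The module is installed in compiled form; this text tells all that it offers.
- The arm moves only by the shell command python3 -m pendant 'ROWS' [OPENING] [FORCE]. ROWS is JSON, a list of rows, each a list of 4 numbers: the shift along the tool's x, y, z in mm, then the turn about the tool's z in degrees. In form: [[tx, ty, tz, roll], ...]. A call has 1 to 20 rows; each row is the pose to reach, as a shift and turn from the pose commanded when the call began, along the tool's axes at that moment; what a row does not reach only later rows make up. A row lasts 1/12 s, in which the tool goes at most 41.7 mm and 7.16 degrees, less where a joint would pass 70% of its speed; a pose out of reach is approached as far as the arm can. A call with a gripper value outside its range is refused whole. OPENING is the opening, from 0 (shut) to 1 (fully open), set as the call begins (- or left out, the last holds). The fingers move at their own pace and stop on an object; FORCE is the grip in N (left out, the last holds). Time passes only in rows, so rows that repeat a pose let the fingers close. It gives the time, the measured TCP pose, the force and the opening at its end, in the units of the state.
- env.get_state(): the state, without advancing time (a new reading comes with each control period).
- env.get_image(name): name is "side" or "top" or "wrist"; returns a dict with "pixels" (384x512x3 uint8, red, green, blue), "K" (3x3 intrinsics, pixels), "extrinsics" (4x4, takes a point from camera to world coordinates); the wrist camera has in their place "T_tool_cam" (4x4, takes a point from camera to tool coordinates, whose origin is the TCP and whose axes are the flange's). Camera axes: x right, y down, z forward; pixel columns grow to the right and rows downward; lengths in m; the calibration is good to about 2 mm. The wrist camera is an equidistant fisheye: a pixel r from the principal point sees the ray r / f radians off the axis. A picture is of the moment at which its call begins: read the wrist's pose just before it. There is no depth.
- env.sign_off(): hands the job in, once; it reports no verdict.
The state is a dict: "time_s": time; "qpos": joint angles; "qvel": joint speeds; "effort": joint torques, N m; "ee_pos": TCP position; "ee_rot": TCP orientation; "force": force on the tool from outside, world axes, zero at the start; "wrist_torque": the same for the moment, N m; "width": finger opening in m.
Only numpy, scipy, OpenCV 4.12 (cv2) and the standard library are available. Lean on these libraries where they do the work, as an engineer would, in place of code of your own. Each camera call takes 0.05 s, during which the arm holds its last target. There are 200 camera calls.

## Working session

There is one attempt and no reset: what is moved stays moved. The work goes in short steps, Python scripts to look and compute and a shell command to move; the robot and the scene stay as the last step left them, time stands still between calls to the robot, and variables do not carry over. Pictures are saved under pics/ and viewed, about 8 in all and at most 12, crops included, and the job is handed in when it is done.

```bash
mkdir -p pics
python3 - <<'E'
from plant import env
import cv2,pickle,numpy as np
s=env.get_state();print(s['ee_pos'],np.round(s['ee_rot'],3),s['width'],s['force'])
d={}
for n in("side","top","wrist"):
    d[n]=env.get_image(n);print(n,d[n]['K'].round(1).tolist());print(np.round(d[n].get('extrinsics',d[n].get('T_tool_cam')),3).tolist())
pickle.dump((s,d),open('d0.pkl','wb'))
cv2.imwrite('pics/a_side.png',cv2.resize(d['side']['pixels'][:,:,::-1],(768,576)))
cv2.imwrite('pics/a_top.png',cv2.resize(d['top']['pixels'][:,:,::-1],(768,576)))
E
```

```text
[0.27361496 0.56109721 0.25211956] [[-0.899  0.438 -0.001]
 [ 0.438  0.899 -0.002]
 [ 0.    -0.002 -1.   ]] 0.08565258719685576 [ 0.39674446 -0.2812481   0.4865817 ]
side [[430.3, 0.0, 255.0], [0.0, 430.3, 185.0], [0.0, 0.0, 1.0]]
[[0.986, -0.07, 0.148, 0.411], [-0.163, -0.522, 0.837, -0.872], [0.019, -0.85, -0.526, 0.676], [0.0, 0.0, 0.0, 1.0]]
top [[465.8, 0.0, 255.4], [0.0, 465.8, 180.5], [0.0, 0.0, 1.0]]
[[-0.019, -0.986, 0.164, 0.364], [-1.0, 0.019, 0.001, -0.048], [-0.004, -0.164, -0.987, 1.172], [0.0, 0.0, 0.0, 1.0]]
wrist [[297.3, 0.0, 257.5], [0.0, 297.3, 188.6], [0.0, 0.0, 1.0]]
[[0.001, -0.965, -0.264, 0.067], [1.0, 0.001, 0.001, -0.0], [-0.001, -0.264, 0.965, -0.121], [0.0, 0.0, 0.0, 1.0]]
```

View pics/a_side.png

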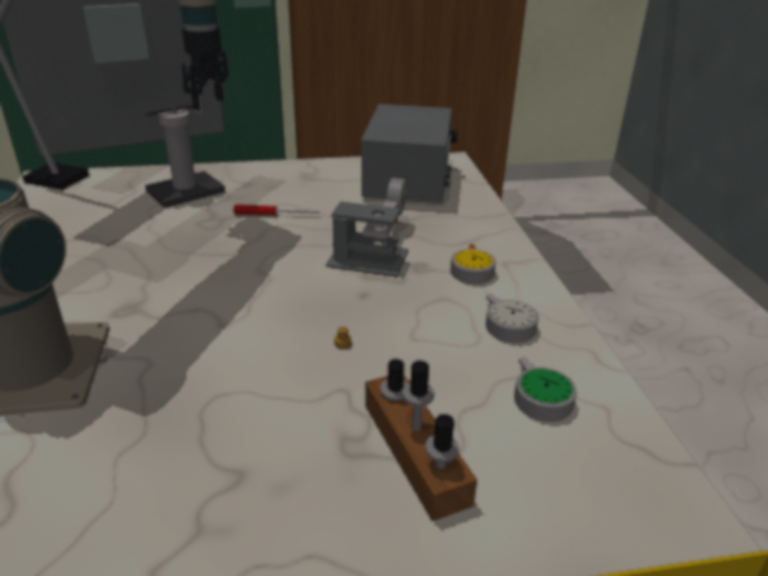

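View pics/a_top.png

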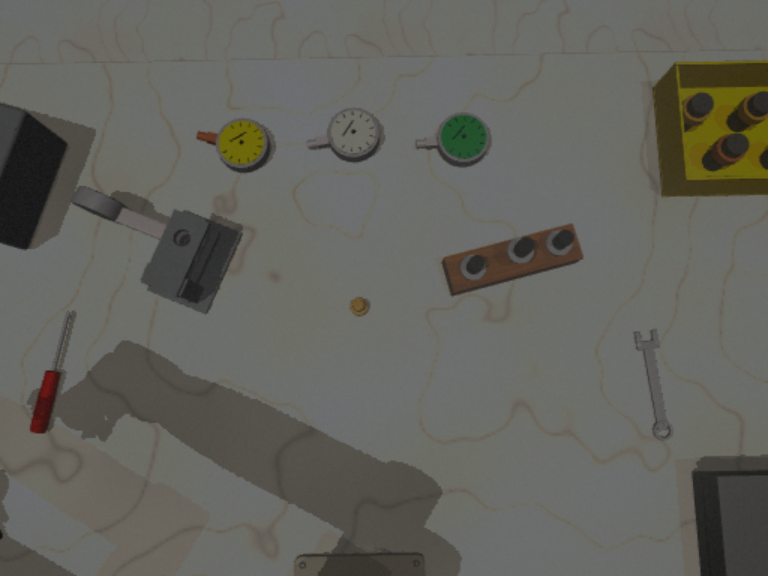

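The side view shows the middle pin with the most shank exposed, knob at (418,375) in the 768-wide picture, so it should be the long one. The short and medium knobs are at (443,430) and (396,373). The top view shows knobs at (475,265), (520,248), (560,240) and the stand hole at (182,238), with the gauge at about (97,203). I'll measure these next.

```bash
cat > h.py <<'E'
import numpy as np,cv2,pickle
def ray(im,u,v):
    d=np.linalg.inv(im['K'])@[u,v,1.];T=im['extrinsics'];d=T[:3,:3]@d
    return T[:3,3],d/np.linalg.norm(d)
def plane(im,u,v,z):
    o,d=ray(im,u,v);return o+d*(z-o[2])/d[2]
def tri(r1,r2):
    (a,d),(b,e)=r1,r2
    t=np.linalg.lstsq(np.c_[d,-e],b-a,rcond=None)[0];p,q=a+d*t[0],b+e*t[1]
    return (p+q)/2,np.linalg.norm(p-q)
def fray(im,s,u,v):
    K=im['K'];x=np.array([u-K[0,2],v-K[1,2]]);r=np.hypot(*x);th=r/K[0,0]
    d=np.r_[np.sin(th)*x/max(r,1e-9),np.cos(th)];T=im['T_tool_cam'];R=np.array(s['ee_rot'])
    return np.array(s['ee_pos'])+R@T[:3,3],R@T[:3,:3]@d
def blobs(px,box,thr,amin=30):
    x0,y0,x1,y1=box;g=px[y0:y1,x0:x1].max(2)
    n,_,st,c=cv2.connectedComponentsWithStats((g<thr).astype('uint8'))
    return [(c[i]+[x0,y0],st[i]) for i in range(1,n) if st[i,4]>=amin]
E
python3 - <<'E'
from h import *
s,d=pickle.load(open('d0.pkl','rb'))
for n,box in(('side',(250,235,310,305)),('top',(300,145,392,190))):
    px=d[n]['pixels']
    for t in(35,50):
        print(n,t,[(c.round(1).tolist(),st.tolist()) for c,st in blobs(px,box,t)])
px=d['top']['pixels'];print(px[150:168,112:132].max(2))
print(plane(d['top'],121.5,158.5,.11),plane(d['top'],65,135,.105))
# rough triangulation of the knobs
for a,b in(((264,249),(317,177)),((279,252),(347,165)),((296,288),(375,160))):
    print(tri(ray(d['side'],*a),ray(d['top'],*b)))
E
```

```text
side 35 [([263.3, 250.5], [9, 6, 9, 20, 160]), ([279.2, 252.5], [24, 7, 11, 22, 208]), ([295.2, 288.6], [40, 42, 12, 24, 237])]
side 50 [([263.5, 250.3], [9, 5, 10, 22, 195]), ([279.3, 252.7], [24, 6, 11, 24, 233]), ([295.0, 288.6], [39, 42, 13, 25, 269]), ([261.7, 293.2], [5, 47, 13, 23, 72])]
top 35 []
top 50 [([374.9, 159.4], [68, 8, 14, 13, 120]), ([348.9, 164.4], [43, 13, 13, 14, 130]), ([316.5, 176.1], [11, 25, 12, 13, 108])]
[[68 70 69 67 70 71 71 68 68 71 70 70 69 70 68 71 69 71 67 68]
 [70 69 68 67 67 70 69 69 69 71 70 69 70 70 70 69 68 72 70 69]
 [68 71 71 71 68 70 69 70 66 67 66 71 69 69 72 70 71 72 70 70]
 [70 72 70 69 69 71 62 47 43 42 41 46 59 67 72 70 70 70 69 68]
 [69 68 69 69 67 58 34 32 46 53 61 60 54 55 68 71 72 72 68 67]
 [67 70 70 71 60 39 37 54 63 72 73 70 66 68 77 70 70 69 68 70]
 [70 70 69 63 36 33 55 63 70 69 55 53 45 47 57 69 69 67 68 68]
 [69 70 72 64 35 40 60 70 69 55 45 45 43 43 48 66 71 70 70 69]
 [69 71 68 58 34 53 68 70 56 43 41 40 42 47 53 67 70 69 71 69]
 [68 68 68 59 34 57 72 67 45 43 42 46 48 47 48 67 70 73 68 70]
 [67 69 67 56 32 56 69 59 43 42 41 51 45 40 46 71 71 70 72 70]
 [69 68 69 68 42 44 66 55 41 38 41 48 45 39 65 68 71 70 71 71]
 [69 67 69 70 62 42 59 57 42 42 48 45 39 56 71 70 72 70 70 68]
 [68 67 70 70 68 64 55 47 41 44 45 48 60 71 69 69 71 70 69 70]
 [69 71 69 68 71 70 67 65 63 66 64 70 71 69 67 68 67 72 69 67]
 [70 70 70 70 69 69 68 71 68 68 69 70 68 70 71 69 70 67 68 66]
 [69 68 68 67 69 69 69 69 69 71 69 70 72 71 70 69 71 73 70 58]
 [69 68 70 73 69 70 67 69 69 69 70 70 71 71 70 70 72 71 67 39]]
[0.59836995 0.26454693 0.11      ] [0.65890466 0.40139429 0.105     ]
(array([ 0.55132365, -0.1922497 ,  0.08947436]), np.float64(0.004029270142950708))
(array([ 0.56889282, -0.25555423,  0.13324726]), np.float64(0.0015036859585928863))
(array([ 0.58564296, -0.32691903,  0.10643569]), np.float64(0.0032279643862978243))
```

The middle pin's knob comes out at z = 0.133, exactly as it must for the long pin. The row spacing is about 70 mm, and the hole is 150 mm from the gauge (160 nominal). Next I work out the travel.

```bash
cat >> h.py <<'E'
def togo(s,p,yaw):
    """tool shift (mm) to TCP p, roll (deg) so tool y points along world angle yaw (mod 180)"""
    R=np.array(s['ee_rot']);cur=np.degrees(np.arctan2(R[1,1],R[0,1]))
    roll=-((yaw-cur+90)%180-90)
    return (R.T@(np.array(p)-s['ee_pos'])*1000).round(1),round(roll,1)
E
python3 - <<'E'
from h import *
from plant import env
s=env.get_state();print(togo(s,[.569,-.257,.27],14.3))
E
```

```text
(array([-624.1, -606. ,  -16.7]), np.float64(49.7))
```

```bash
python3 -m pendant '[[-624,-606,-17,50],[-624,-606,-17,50],[-624,-606,-17,50],[-624,-606,-17,50],[-624,-606,-17,50],[-624,-606,-17,50],[-624,-606,-17,50],[-624,-606,-17,50],[-624,-606,-17,50],[-624,-606,-17,50],[-624,-606,-17,50],[-624,-606,-17,50],[-624,-606,-17,50],[-624,-606,-17,50],[-624,-606,-17,50],[-624,-606,-17,50],[-624,-606,-17,50],[-624,-606,-17,50],[-624,-606,-17,50],[-624,-606,-17,50]]' 1 60
python3 - <<'E'
from h import *
from plant import env
s=env.get_state();print(togo(s,[.569,-.257,.27],14.3))
E
```

```text
time_s: 1.82
ee_pos: [0.5567, -0.224, 0.2692]
ee_rot: [[-0.241, 0.97, -0.0], [0.97, 0.241, 0.0], [0.001, -0.0, -1.0]]
force: [1.0, 0.9, 0.5]
width: 0.0853
(array([-34.9,   3.9,  -0.8]), np.float64(-0.3))
```

```bash
python3 -m pendant '[[-35,4,-1,0],[-35,4,-1,0],[-35,4,-1,0],[-35,4,-1,0],[-35,4,-1,0]]'
python3 - <<'E'
from h import *
from plant import env
s=env.get_state();d={'wrist':env.get_image('wrist'),'side':env.get_image('side'),'top':env.get_image('top')}
pickle.dump((s,d),open('d1.pkl','wb'));print(s['ee_pos'])
cv2.imwrite('pics/b_wrist.png',cv2.resize(d['wrist']['pixels'][:,:,::-1],(768,576)))
E
```

```text
time_s: 2.23
ee_pos: [0.5685, -0.2537, 0.2703]
ee_rot: [[-0.243, 0.97, -0.001], [0.97, 0.243, 0.001], [0.001, -0.001, -1.0]]
force: [-0.0, 0.9, -0.1]
width: 0.0855
[ 0.56845679 -0.25368368  0.27030361]
```

View pics/b_wrist.png

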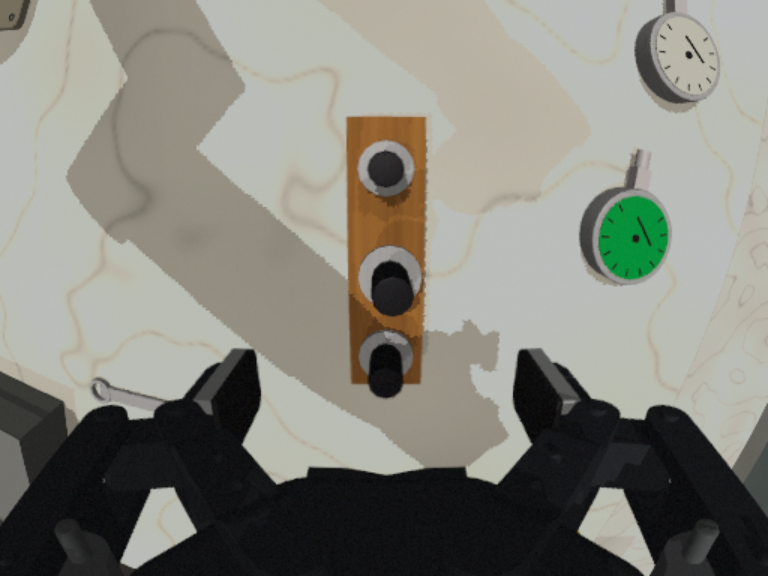

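The wrist view shows the long pin's knob top at (393,294) in the 768-wide picture, slightly right of the row line. The neighbours are at (386,168) and (386,376), and the jaws open across the row. I'll cast the knob-top ray onto z = 0.155.

Run:
```python
from h import *
s,d=pickle.load(open('d1.pkl','rb'))
P=lambda u,v,z:(lambda o,e:(o+e*(z-o[2])/e[2]).round(4))(*fray(d['wrist'],s,u/1.5,v/1.5))
p=P(393,294,.155);c=P(390,275,.111)
print(p,c,P(386,168,.105),P(386,376,.125))
for q in(p,c): print(togo(s,[*q[:2],.137],14.3))
```

```text
[ 0.5725 -0.2565  0.155 ] [ 0.5713 -0.2571  0.111 ] [ 0.5521 -0.1912  0.105 ] [ 0.5848 -0.3215  0.125 ]
(array([ -3.9,   3.3, 133.3]), np.float64(-0.2))
(array([ -4.2,   2. , 133.3]), np.float64(-0.2))
```

```bash
python3 -m pendant '[[-4,2.5,40,0],[-4,2.5,70,0],[-4,2.5,95,0],[-4,2.5,115,0],[-4,2.5,127,0],[-4,2.5,132,0],[-4,2.5,132,0],[-4,2.5,132,0],[-4,2.5,132,0]]'
python3 -m pendant '[[0,0,0,0],[0,0,0,0],[0,0,0,0],[0,0,0,0],[0,0,0,0],[0,0,0,0],[0,0,0,0],[0,0,0,0],[0,0,0,0],[0,0,0,0],[0,0,0,0],[0,0,0,0]]' 0 70
```

```text
time_s: 3.13
ee_pos: [0.5737, -0.2588, 0.1405]
ee_rot: [[-0.242, 0.97, 0.003], [0.97, 0.242, -0.002], [-0.002, 0.002, -1.0]]
force: [-0.4, 0.1, 0.3]
width: 0.0853
time_s: 4.13
ee_pos: [0.5717, -0.2586, 0.139]
ee_rot: [[-0.242, 0.97, -0.002], [0.97, 0.242, -0.001], [-0.0, -0.002, -1.0]]
force: [-5.6, -0.7, 5.4]
width: 0.0222
```

```bash
python3 -m pendant '[[0,0,-5,0],[0,0,-12,0],[0,0,-25,0],[0,0,-40,0],[0,0,-60,0],[0,0,-80,0],[0,0,-100,0],[0,0,-120,0],[0,0,-132,0],[0,0,-140,0],[0,0,-140,0],[0,0,-140,0],[0,0,-140,0]]'
python3 - <<'E'
from h import *
from plant import env
s=env.get_state();d={'wrist':env.get_image('wrist'),'side':env.get_image('side')}
pickle.dump((s,d),open('d2.pkl','wb'))
a=cv2.resize(d['wrist']['pixels'][120:320,150:360],None,fx=2,fy=2);b=cv2.resize(d['side']['pixels'][120:320,200:380],None,fx=2,fy=2)
cv2.imwrite('pics/c.png',np.hstack([a,b])[:,:,::-1])
print(togo(s,[.598,.265,.275],-24),togo(s,[.598,.265,.275],66))
E
```

```text
time_s: 5.22
ee_pos: [0.5719, -0.2578, 0.277]
ee_rot: [[-0.242, 0.97, -0.002], [0.97, 0.242, 0.002], [0.002, -0.002, -1.0]]
force: [0.3, 0.3, -2.1]
width: 0.0225
(array([500.9, 151.8,   2.7]), np.float64(38.0)) (array([500.9, 151.8,   2.7]), np.float64(-52.0))
```

View pics/c.png

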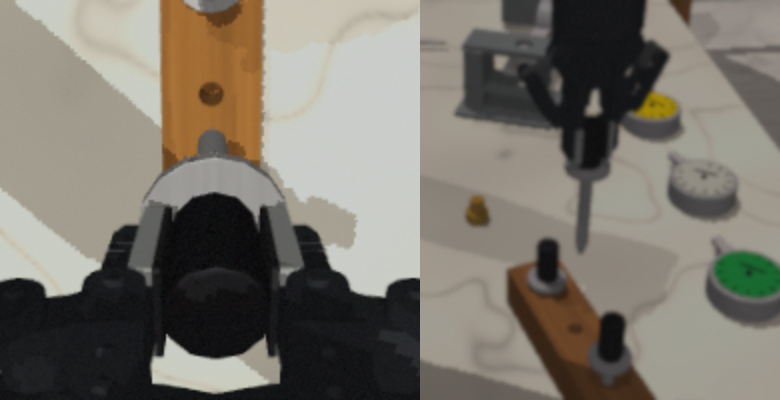

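Pin held and clear of the hole; the other two still stand. I stop 60 mm short of the stand so the wrist camera can see the hole.

```bash
python3 -m pendant '[[20,7,0,0],[50,17,0,0],[85,29,0,0],[120,41,0,0],[155,53,0,0],[190,66,0,0],[225,78,0,0],[260,90,0,0],[295,102,0,0],[330,114,0,0],[365,127,0,0],[395,137,0,0],[418,146,0,0],[432,150,0,0],[441,152,0,0],[441,152,0,0],[441,152,0,0],[441,152,0,0]]'
python3 - <<'E'
from h import *
from plant import env
s=env.get_state();d={n:env.get_image(n) for n in('wrist','side','top')}
pickle.dump((s,d),open('d3.pkl','wb'))
a=cv2.resize(d['wrist']['pixels'][60:320,120:390],None,fx=2,fy=2)
cv2.imwrite('pics/d.png',a[:,:,::-1])
E
```

```text
time_s: 6.82
ee_pos: [0.6132, 0.205, 0.2784]
ee_rot: [[-0.241, 0.971, -0.001], [0.971, 0.241, -0.001], [-0.001, -0.001, -1.0]]
force: [0.6, -0.6, -2.2]
width: 0.0226
```

View pics/d.png

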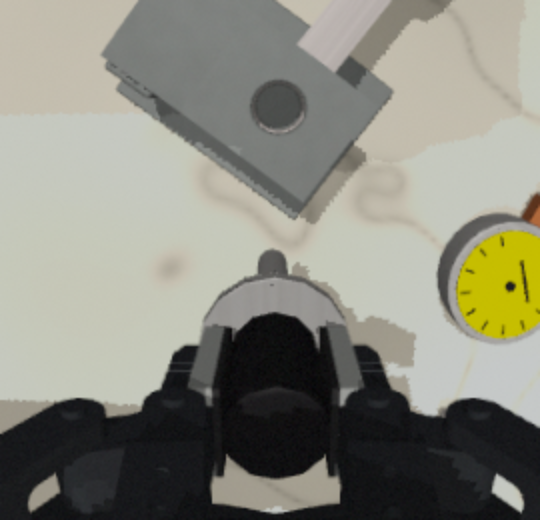

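The hole rim is centred at about crop (278,107), which is image (259,113.5), and spans 57 crop px. The pin tip is just visible at crop (272,256).

Run:
```python
from h import *
s,d=pickle.load(open('d3.pkl','rb'))
P=lambda u,v,z:(lambda o,e:(o+e*(z-o[2])/e[2]).round(4))(*fray(d['wrist'],s,120+u/2,60+v/2))
h=P(278,107,.11);print(h,'rim dia',np.linalg.norm(P(249,107,.11)-P(306,107,.11)))
print('tip ray at .152',P(272,256,.152),togo(s,[*P(272,256,.152)[:2],.278],14),'TCP',s['ee_pos'])
print('togo',togo(s,[*h[:2],s['ee_pos'][2]],14.3))
px=d['top']['pixels'];g=px[145:172,108:136].max(2)
for n,box in(('side',(180,60,330,260)),):
    cv2.imwrite('pics/e.png',cv2.resize(d[n]['pixels'][60:240,180:340],None,fx=3,fy=3,interpolation=cv2.INTER_CUBIC)[:,:,::-1])
```

```text
[0.5989 0.2662 0.11  ] rim dia 0.027406568555731262
tip ray at .152 [0.6115 0.2045 0.152 ] (array([-0.1, -1.7,  0.4]), np.float64(-0.1)) TCP [0.61317761 0.20499364 0.27839812]
togo (array([62.8,  0.9, -0. ]), np.float64(-0.4))
```

View pics/e.png

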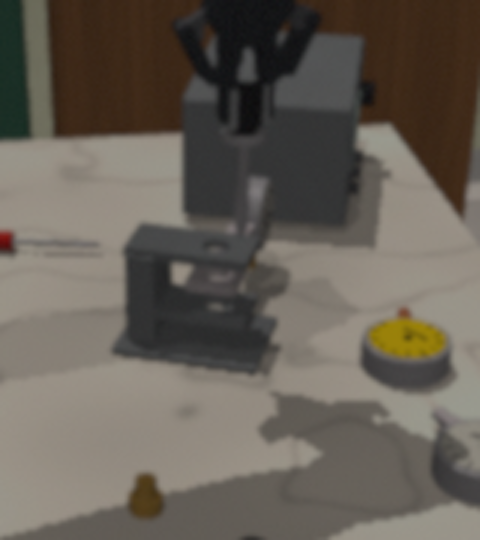

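Wrist (0.599, 0.266) and top (0.598, 0.265) agree on the hole, and the rim diameter reads 27 mm. The tip lies within 2 mm of the tool axis. I move over the hole, then bring the tip just inside.

```bash
python3 -m pendant '[[12,0,0,0],[30,1,0,0],[46,2,0,0],[57,2,0,0],[63,2,0,0],[63,2,0,0],[63,2,0,0],[63,2,10,0],[63,2,20,0],[63,2,28,0],[63,2,33,0],[63,2,33,0],[63,2,33,0],[63,2,33,0]]'
python3 - <<'E'
from h import *
from plant import env
s=env.get_state();d={n:env.get_image(n) for n in('side','top')}
pickle.dump((s,d),open('d4.pkl','wb'))
a=cv2.resize(d['side']['pixels'][60:200,200:300],None,fx=4,fy=4,interpolation=cv2.INTER_CUBIC)
b=cv2.resize(d['top']['pixels'][110:250,80:180],None,fx=4,fy=4,interpolation=cv2.INTER_CUBIC)
cv2.imwrite('pics/f.png',np.hstack([a,b])[:,:,::-1])
E
```

```text
time_s: 8.13
ee_pos: [0.6002, 0.2679, 0.2457]
ee_rot: [[-0.242, 0.97, 0.0], [0.97, 0.242, 0.0], [0.0, 0.0, -1.0]]
force: [-0.4, 0.7, -2.3]
width: 0.0225
```

View pics/f.png

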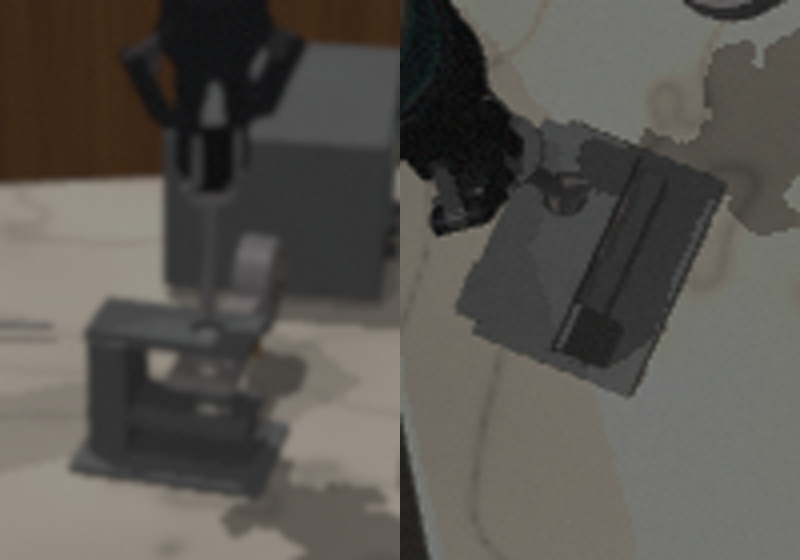

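In both views the tip enters the top lug's hole. I lower it in stages and watch the force.

```bash
python3 -m pendant '[[-1,0,5,0],[-1,0,10,0],[-1,0,15,0],[-1,0,20,0],[-1,0,25,0],[-1,0,30,0],[-1,0,35,0],[-1,0,40,0],[-1,0,45,0],[-1,0,45,0]]'
```

```text
time_s: 9.07
ee_pos: [0.5994, 0.2668, 0.199]
ee_rot: [[-0.242, 0.97, -0.002], [0.97, 0.242, -0.001], [-0.0, -0.002, -1.0]]
force: [0.2, 0.1, -1.4]
width: 0.0224
```

```bash
python3 -m pendant '[[0,0,5,0],[0,0,10,0],[0,0,15,0],[0,0,20,0],[0,0,25,0],[0,0,30,0],[0,0,35,0],[0,0,40,0],[0,0,43,0],[0,0,46,0],[0,0,46,0],[0,0,46,0]]'
```

```text
time_s: 10.07
ee_pos: [0.6002, 0.267, 0.1545]
ee_rot: [[-0.242, 0.97, -0.0], [0.97, 0.242, -0.0], [-0.0, -0.0, -1.0]]
force: [-0.3, -0.4, -2.4]
width: 0.0227
```

```bash
python3 -m pendant '[[0,0,2,0],[0,0,4,0],[0,0,5,0],[0,0,6,0],[0,0,7,0],[0,0,8,0],[0,0,8,0],[0,0,8,0]]'
```

```text
time_s: 10.73
ee_pos: [0.6002, 0.267, 0.1465]
ee_rot: [[-0.242, 0.97, -0.0], [0.97, 0.242, -0.0], [0.0, -0.0, -1.0]]
force: [-0.6, -0.2, -2.5]
width: 0.0225
```

```bash
python3 -m pendant '[[0,0,0.5,0],[0,0,1,0],[0,0,1.5,0],[0,0,2,0],[0,0,2,0],[0,0,2,0]]'
```

```text
time_s: 11.23
ee_pos: [0.6002, 0.2671, 0.1446]
ee_rot: [[-0.242, 0.97, -0.0], [0.97, 0.242, -0.0], [-0.0, -0.0, -1.0]]
force: [-0.6, -0.2, -2.0]
width: 0.0222
```

```bash
python3 -m pendant '[[0,0,0.5,0],[0,0,0.5,0],[0,0,1,0],[0,0,1,0],[0,0,1,0]]'
```

```text
time_s: 11.65
ee_pos: [0.6003, 0.2671, 0.1444]
ee_rot: [[-0.242, 0.97, 0.0], [0.97, 0.242, 0.0], [-0.0, 0.0, -1.0]]
force: [-2.3, -1.5, 5.2]
width: 0.0226
```

```bash
python3 -m pendant '[[0,0,0.5,0],[0,0,0.5,0],[0,0,1,0],[0,0,1,0],[0,0,1,0]]'
```

```text
time_s: 12.07
ee_pos: [0.6003, 0.2671, 0.1443]
ee_rot: [[-0.242, 0.97, 0.001], [0.97, 0.242, 0.0], [-0.0, 0.001, -1.0]]
force: [-4.7, -1.6, 9.0]
width: 0.0226
```

Contact at TCP z 0.1443, against 0.144 predicted, so the collar is seated. I release, then back straight up.

```bash
python3 -m pendant '[[0,0,-1,0],[0,0,-1,0],[0,0,-1,0],[0,0,-1,0],[0,0,-1,0],[0,0,-1,0],[0,0,-1,0],[0,0,-1,0],[0,0,-1,0],[0,0,-1,0]]' 1
python3 -m pendant '[[0,0,-5,0],[0,0,-15,0],[0,0,-30,0],[0,0,-50,0],[0,0,-70,0],[0,0,-90,0],[0,0,-110,0],[0,0,-125,0],[-35,0,-130,0],[-70,0,-130,0],[-100,0,-130,0],[-100,0,-130,0],[-100,0,-130,0],[-100,0,-130,0]]'
python3 - <<'E'
from h import *
from plant import env
s=env.get_state();d={n:env.get_image(n) for n in('side','wrist')}
pickle.dump((s,d),open('d5.pkl','wb'))
a=cv2.resize(d['side']['pixels'][80:330,200:330],None,fx=2.2,fy=2.2,interpolation=cv2.INTER_CUBIC)
b=cv2.resize(d['wrist']['pixels'][20:270,120:330],None,fx=2.2,fy=2.2,interpolation=cv2.INTER_CUBIC)
cv2.imwrite('pics/g.png',np.hstack([a,b])[:,:,::-1])
E
```

```text
time_s: 12.9
ee_pos: [0.6002, 0.267, 0.1436]
ee_rot: [[-0.242, 0.97, -0.0], [0.97, 0.242, -0.0], [0.0, -0.0, -1.0]]
force: [-0.4, -0.6, 1.2]
width: 0.0855
time_s: 14.07
ee_pos: [0.6245, 0.1702, 0.2744]
ee_rot: [[-0.242, 0.97, 0.001], [0.97, 0.242, 0.001], [0.001, 0.001, -1.0]]
force: [0.2, -0.3, -0.3]
width: 0.0853
```

View pics/g.png

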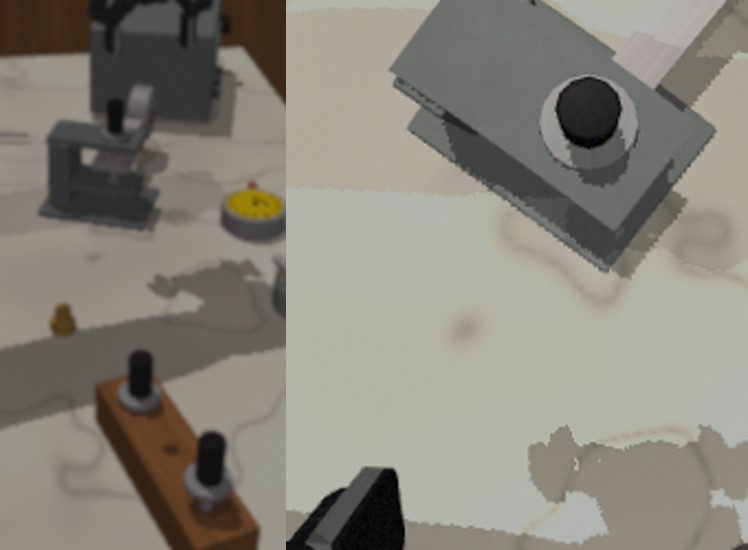

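The collar lies flat on the top lug (collar centre at about (589,122), knob top at (588,112)) and the knob is upright. The medium and short pins are undisturbed in the rack, and the gripper is clear. One position check, then sign-off.

Run:
```python
from h import *
from plant import env
s,d=pickle.load(open('d5.pkl','rb'))
P=lambda u,v,z:(lambda o,e:(o+e*(z-o[2])/e[2]).round(4))(*fray(d['wrist'],s,120+(u-286)/2.2,20+v/2.2))
print('collar',P(589,122,.116),'knob top',P(588,108,.160))
print([c.round(1).tolist() for c,_ in blobs(d['side']['pixels'],(250,235,310,305),35)])
env.sign_off()
```

```text
collar [0.6005 0.2663 0.116 ] knob top [0.6    0.2663 0.16  ]
[[263.3, 250.0], [295.3, 288.8]]
the job is handed in; nothing more can be done
```

I took the long pin from the rack's middle hole, lowered it while held through the three holes of the stand until its collar met the top lug, then let go and backed the gripper clear. I handed the job in at about 14 s of the 42 s allowed; no verdict was reported.

- **Seating:** The lug took the load with the tool at 0.1443 m, against 0.144 m predicted for the collar lying flat. The last picture also shows the collar flat.
- **Position and tilt:** The collar measures at (0.6005, 0.2663), within 2 mm of the hole at (0.599, 0.266). The knob top sits directly above it to within 1 mm, so the pin is upright.
- **Other pins:** In the side view the short and medium knobs are within half a pixel of where they started.
- **Not seen directly:** No picture was taken close enough to show the shank inside the arm's eye and bottom lug. That it passes through them rests on the full, unobstructed descent and the contact height.

No check failed or disagreed.

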